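# Lock the mill's sprung belt tensioner at the green mark

## Robot

A 6-joint arm with a two-finger parallel gripper is mounted at the origin on a cart in front of the work surface, level with it; the furniture and walls round the work are solid. World frame = base frame: x ahead of the robot, y to its left, z up, the work surface at z = 0. Lengths are in m, angles in rad, forces in N, time in s.
With the tool pointing down it reaches from about 0.375 to 0.9 m from the base axis. Payload 3.1 kg.
Tool frame: the origin (TCP) lies midway between the tips of the shut fingers; the grasp point (between the pads) lies 19 mm behind it (pinch_z is the distance from the TCP to the grasp point, in m); z points along the fingers, y is the line along which they close (so a half turn about z gives the same grasp; the last joint's range is limited). The gripper opens to 85 mm and grips with 20 to 120 N. Pads are 22 mm wide; open, the fingers measure 114 mm over their backs; the gripper's body (76 mm by 85 mm) begins 54 mm behind the grasp point. The pads swing forward as they close: fully open they stand 13 mm farther back than shut.
Start: joints at [-1.468, 0.527, 1.433, -0, 1.181, -0.178], TCP at [0.174, -0.6, 0.231] pointing down, gripper open.
Joint ranges: [-3.08, 3.08], [-0.75, 2.2], [0.22, 2.44], [-1.43, 4.57], [0, 2.65], [-2.85, 2.85]. Speed limits (rad/s): [2.79, 2.79, 3.14, 3.14, 3.14, 3.14].

## Interface

Orientations are given as a unit quaternion [x, y, z, w].
In Python, from station import sense, snapshot, camera_params, sign_off, pinch_z gives the robot as it stands. The module is installed in compiled form; this text tells all that it offers.
- The arm moves only by the shell command python3 -m handwheel 'ROWS' [FORCE]. ROWS is JSON, a list that holds one entry, the list of rows, each a list of 7 numbers: the turn, a rotation vector about the tool's x, y, z in degrees, then the shift along the tool's x, y, z in m, then the opening, from 0 (shut) to 1 (fully open). A call has 1 to 20 rows; each row shifts and turns the commanded pose from where the row before left it, along the tool's axes as they then stand; what a row does not reach is not made up. A row lasts 1/8 s, in which the tool goes at most 62.5 mm and 10.7 degrees, less where a joint would pass 70% of its speed; a pose out of reach is approached as far as the arm can. A call with a gripper value outside its range is refused whole. The fingers move at their own pace and stop on an object; FORCE is the grip in N (left out, the last holds). Time passes only in rows, so rows that do not move let the fingers close. It gives the time, the measured TCP pose, the force, the opening and the grip force at its end, in the units of the state.
- sense(): the state, without advancing time (a new reading comes with each control period).
- snapshot(name): name is "scene" or "side" or "wrist"; returns the picture (480x640x3 uint8, red, green, blue); there is no depth.
- camera_params(name): a dict with "fx", "fy", "cx", "cy" (pixels), "world_to_cam" (4x4, takes a point from world to camera coordinates); the wrist camera has in their place "mount" (4x4, takes a point from camera to tool coordinates, whose origin is the TCP and whose axes are the flange's). Camera axes: x right, y down, z forward; pixel columns grow to the right and rows downward; lengths in m; the calibration is good to about 2 mm. A picture is of the moment at which its call begins: read the wrist's pose just before it. camera_params takes no time and is no camera call.
- sign_off(): hands the job in; it is judged then, once.
The state is a dict: "t": time; "q": joint angles; "qd": joint speeds; "tau": joint torques, N m; "tcp_pos": TCP position; "tool_rot": TCP orientation; "force": force on the tool from outside, world axes, zero at the start; "ft_torque": the same for the moment, N m; "finger_gap": opening from 0.0 (shut) to 1.0 (fully open); "gripper_force": force on a finger pad.
Only numpy, scipy, OpenCV 4.12 (cv2) and the standard library are available. Lean on these libraries where they do the work, as an engineer would, in place of code of your own. Each camera call takes 0.05 s, during which the arm holds its last target. There are 200 camera calls.

## Task

The belt of the grain mill's drive unit is to be changed, so lock its sprung blue tensioner arm at the green mark: take the orange-headed lock pin from its wooden stand, put its tip into the hole of the resting arm and swing the arm with it against the spring until the red pointer lies over the green disc, then sink the pin fully home into the lock hole beneath and let go. The hole is somewhere within the reach of the green disc, not exactly at its middle: feel for it gently and force neither pin nor arm; do not knock the honey jar or the pepper mill about.

Things in the scene. Friction and masses are not known exactly. Their poses are not given: they have to be found in the camera images.
- drive_unit: Fixed aluminium base plate, x -140 to 120, y +-125, z 0 to 8 mm. On it, under the arm's path, a steel lock strip, top 22 mm above the table, covers radii 87 to 136 mm from the pivot at a about -0.2 to 0.6; radius r, angle a means x = 65 - r cos a, y = -r sin a (mm, own axes). Two black pulleys, radius up to 30 mm, tops 47 mm up, at x = 80, y = +-85.
- pivot (a point): Hinge axis of the tensioner arm at the top of the base plate: x = 65, y = 0, z = 8 mm in the drive unit's axes; the steel cap of the pivot reaches 48 mm above the table. The lock strip has three lock holes 110 mm from the pivot, 12 mm wide with 0.6 mm chamfer, 14 mm deep. The strip sits on slotted mounts: all its holes may lie up to 11 mm off, either way along the arc, from where the discs' centres say.
- tensioner (a joint): Angle of the blue tensioner arm, rad: 0 at rest on its stop (arm at a = -0.6), up to 1.3 at the far stop; a = value - 0.6. It grows anticlockwise seen from above: the front end moves to the unit's -y. The three discs are under the pointer at 0.5, 0.8, 1.1. The spring (0.13 N m at rest, 0.32 N m/rad more: 1 to 5 N at the arm's hole) always pulls it back to 0; it does not stay by itself.
- swing_hole (a point): Centre of the mouth of the through hole in the arm, at its top face (34 mm above the table), 110 mm from the pivot. Hole 12 mm wide, 1.5 mm chamfer; arm 10 mm thick, 30 mm wide, 2 mm clear of the lock strip: at rest do not sink the pin over 11 mm into it, or it meets the strip's side on the way. A black roller, radius 18 mm, top 56 mm above the table, sits on the arm 52 mm from the pivot.
- pointer_tip (a point): Free end of the thin red pointer at the front of the arm, in line with the pivot and the arm's hole, 158 mm from the pivot and about 13 mm above the table.
- green_mark: Green disc, 38 mm wide, 1.5 mm thick, flat on the base plate 158 mm from the pivot, under the pointer's path; origin at the centre of its underside. Fixed, in line with the pivot and one of the three lock holes (which one changes from run to run), to within the 11 mm that the strip may be off; that hole lies 48 mm nearer to the pivot than the disc.
- yellow_mark: Yellow disc like the green one, at another of the lock holes: not wanted.
- red_mark: Red disc like the green one, at another of the lock holes: not wanted.
- stand: Dark wooden block, 60 x 60 x 36 mm, fixed; the pin stands upright in the 14 mm hole in its middle. Origin at the centre of its underside.
- pin_grip (a point): Lock pin, about 60 g: centre of its orange square head, 20 x 20 mm, from 28 to 72 mm above the tip; this point is 50 mm above the tip. z points up along the pin, x and y are square to the head's faces. Under the head a steel collar, 20 mm wide, 4 mm thick, then the round shaft, 10 mm wide, 24 mm long, with a 1 mm tapered tip. In the stand the tip is 12 mm above the table.
- pin_tip (a point): Lowest point of the pin, on its axis.
- pin_collar (a point): Underside of the pin's collar on its axis, 24 mm above the tip; with the pin fully home it rests on the arm's top face at the arm's hole, and the tip is then 12 mm deep in the lock hole.
- honey_jar: Honey jar with red lid, 60 x 60 x 85 mm, loose; origin at the centre of its underside.
- pepper_mill: Turned brown pepper mill, 58 mm wide, 150 mm tall, loose; origin at the centre of its underside.
Not all that is in view belongs to the job. Of the things shaped like the part that bears pin_grip, the orange one is meant.

How it is judged:
On the way, in this order (a step that is already met when the one before it is completed fails the run):
1. the pin's tip is in the hole of the arm, at least 3 mm below its top face, with the arm still near its rest (under 0.2 rad) (horizontal distance between pin_tip and swing_hole below 0.005 m and z of pin_tip in the frame of swing_hole below -0.003 m and value of joint tensioner below 0.2 rad), for 0.1 s.
2. the arm has been swung with the pin in its hole until the pointer tip is within 23 mm of the green disc's centre (horizontal distance between pin_tip and swing_hole below 0.006 m and z of pin_tip in the frame of swing_hole below -0.002 m and horizontal distance between pointer_tip and green_mark below 0.023 m), for 0.1 s.
At the end, for the whole second after the job is handed in: The pointer tip stands within 21 mm of the green disc's centre, held there by the pin alone: the pin is upright (within 8 degrees) in the arm's hole, its collar within 3 mm of the arm's top face, and the arm is still (horizontal distance between pointer_tip and green_mark below 0.021 m and horizontal distance between pin_collar and swing_hole below 0.004 m and z of pin_collar in the frame of swing_hole below 0.003 m and angle between pin_tip's own z axis and vertical below 0.14 rad and velocity of joint tensioner between -0.03 and 0.03 rad/s); the robot touches nothing.
It fails at once if the pin is forced: it presses on the drive unit or its arm with more than 40 N (contact force between pin and drive_unit above 40 N).
It fails at once if the arm or its pointer is pushed by the fingers with more than 15 N (contact force between the fingers and drive_unit above 15 N).
It fails at once if the honey jar is moved more than 40 mm (distance of honey_jar from where it was at the start of the episode above 0.04 m).
It fails at once if the pepper mill is moved more than 40 mm (distance of pepper_mill from where it was at the start of the episode above 0.04 m).
It also fails if it takes over 67 s, if anything falls off the work surface, if the arm or the gripper's body presses on something with over 40 N, if the wrist force passes 120 N, or if a joint passes its speed limit or range.

## Working session

There is one attempt and no reset: what is moved stays moved. The work goes in short steps, Python scripts to look and compute and a shell command to move; the robot and the scene stay as the last step left them, time stands still between calls to the robot, and variables do not carry over. Pictures are saved under pics/ and viewed, at most 10 in all, crops included, and the job is handed in when it is done.

```bash
mkdir -p pics; python3 - <<'E'
from station import *
import cv2,numpy as np
s=sense();print(s)
print(pinch_z if not callable(pinch_z) else pinch_z())
for n in("scene","side","wrist"):
    cv2.imwrite(f"pics/{n}0.png",snapshot(n)[:,:,::-1]);print(n,{k:np.round(v,4).tolist() for k,v in camera_params(n).items()})
E
```

```text
{'t': 0.0, 'q': array([-1.46748432e+00,  5.28473142e-01,  1.43396214e+00,  1.48658562e-06,
        1.18140440e+00, -1.78500499e-01]), 'qd': array([ 0.00039933, -0.00018085, -0.00120976,  0.00071981, -0.00106069,
       -0.00124302]), 'tau': array([-4.73640557e-04, -4.42357671e+01, -1.78026956e+01, -3.02633362e-04,
        8.34494946e-03, -1.46095040e-06]), 'tcp_pos': array([ 0.17376048, -0.59957916,  0.23031032]), 'tool_rot': array([ 9.90088543e-01,  1.40440075e-01,  4.29144976e-05, -1.12269267e-03]), 'force': array([-0.67087654, -0.32415146,  0.4700574 ]), 'ft_torque': array([-0.0038096 ,  0.00712867,  0.04903258]), 'gripper_force': 0.0, 'finger_gap': 0.9997868042592005}
0.0187
scene {'fx': 436.3693, 'fy': 436.3693, 'cx': 318.1331, 'cy': 229.4588, 'world_to_cam': [[-0.8063, -0.5911, 0.0217, 0.4724], [-0.4343, 0.5667, -0.7002, 0.286], [0.4016, -0.574, -0.7136, 0.7729], [0.0, 0.0, 0.0, 1.0]]}
side {'fx': 440.5275, 'fy': 440.5275, 'cx': 319.937, 'cy': 240.9385, 'world_to_cam': [[-0.847, -0.531, -0.024, 0.5114], [-0.2425, 0.4261, -0.8716, 0.2006], [0.473, -0.7324, -0.4896, 0.7101], [0.0, 0.0, 0.0, 1.0]]}
wrist {'fx': 381.1058, 'fy': 381.1058, 'cx': 325.126, 'cy': 245.5038, 'mount': [[0.0005, -0.9512, -0.3085, 0.0779], [1.0, 0.001, -0.0013, 0.0007], [0.0015, -0.3085, 0.9512, -0.1432], [0.0, 0.0, 0.0, 1.0]]}
```

View pics/scene0.png

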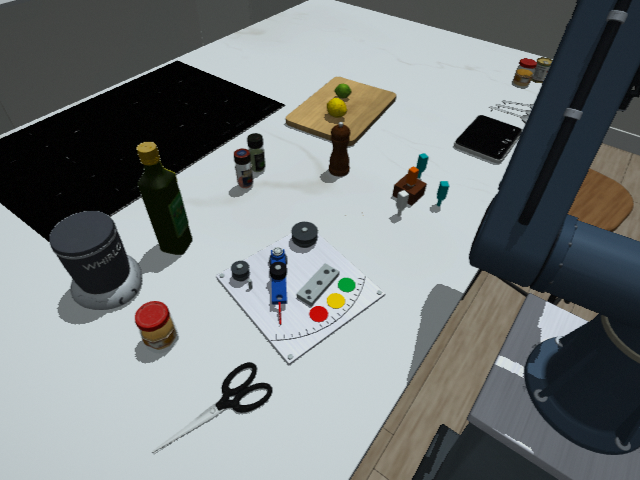

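View pics/side0.png

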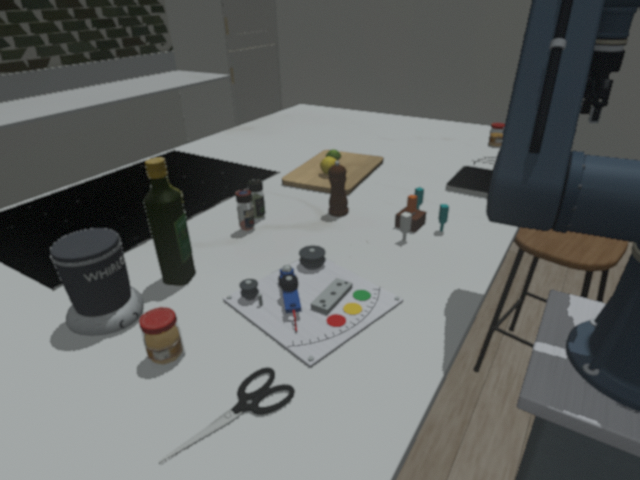

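The scene shows four pin-like things: orange (412,174) in the dark stand, teal (422,162), teal (443,193) and grey (403,203). I choose the orange one. The unit's discs are red (318,314), yellow (336,301) and green (346,285), and the green disc is farthest from rest.

```bash
cat > h.py <<'E'
import numpy as np,cv2
from station import *
from scipy.optimize import least_squares
from scipy.spatial.transform import Rotation as R
def blob(img,h0,h1,roi,smin=130,vmin=80):
    hsv=cv2.cvtColor(img,cv2.COLOR_RGB2HSV);m=cv2.inRange(hsv,(h0,smin,vmin),(h1,255,255))
    x0,y0,x1,y1=roi;z=np.zeros_like(m);z[y0:y1,x0:x1]=m[y0:y1,x0:x1]
    n,l,st,c=cv2.connectedComponentsWithStats(z)
    if n<2:return None
    i=1+np.argmax(st[1:,4]);return c[i],st[i]
def W2C(name,s=None):
    c=camera_params(name)
    if name!="wrist":return c,c["world_to_cam"]
    T=np.eye(4);T[:3,:3]=R.from_quat(s["tool_rot"]).as_matrix();T[:3,3]=s["tcp_pos"]
    return c,np.linalg.inv(T@c["mount"])
def proj(c,M,p):
    q=M[:3,:3]@np.asarray(p)+M[:3,3];return np.array([c["fx"]*q[0]/q[2]+c["cx"],c["fy"]*q[1]/q[2]+c["cy"]])
def ray(c,M,uv,z):
    d=M[:3,:3].T@np.array([(uv[0]-c["cx"])/c["fx"],(uv[1]-c["cy"])/c["fy"],1]);o=-M[:3,:3].T@M[:3,3]
    return o+d*(z-o[2])/d[2]
def unit(p,r,a,z):  # p=x,y,yaw of unit
    l=np.array([.065-r*np.cos(a),-r*np.sin(a)]);C,S=np.cos(p[2]),np.sin(p[2])
    return np.array([p[0]+C*l[0]-S*l[1],p[1]+S*l[0]+C*l[1],z])
E
python3 - <<'E'
from h import *
rois={"scene":(290,260,370,330),"side":(310,280,390,335)}
hr={"red":(0,6,-.1),"yellow":(20,32,.2),"green":(55,80,.5)}
obs=[]
for n in rois:
    im=cv2.cvtColor(cv2.imread(f"pics/{n}0.png"),cv2.COLOR_BGR2RGB);c,M=W2C(n)
    for k,(a,b,an) in hr.items():
        r=blob(im,a,b,rois[n]);print(n,k,r[0],r[1][4],ray(c,M,r[0],.0095));obs.append((c,M,r[0],an))
    roi=(400,160,425,190) if n=="scene" else (400,188,422,215)
    r=blob(im,5,16,roi,150,120);print("orange",r,ray(c,M,r[0],.062))
f=lambda p:np.concatenate([proj(c,M,unit(p,.158,a,.0095))-uv for c,M,uv,a in obs])
best=min((least_squares(f,[.05,-.5,y]) for y in np.arange(0,6.2,.7)),key=lambda r:r.cost)
print(best.x,best.cost,"hole",unit(best.x,.11,-.6,.034))
im=cv2.imread("pics/scene0.png")[140:230,360:480];cv2.imwrite("pics/c1.png",cv2.resize(im,None,fx=5,fy=5,interpolation=2))
E
```

```text
scene red [318.24669604 313.43612335] 227 [0.46893604 0.15946796 0.0095    ]
scene yellow [335.37387387 300.30630631] 222 [0.45975334 0.11316785 0.0095    ]
scene green [346.17801047 284.40837696] 191 [0.4645926  0.06633159 0.0095    ]
orange (array([413.40540541, 169.21621622]), array([409, 167,  10,   6,  37], dtype=int32)) [ 0.51162851 -0.3064306   0.062     ]
side red [335.88666667 320.25333333] 150 [0.46936679 0.15864187 0.0095    ]
side yellow [352.23703704 308.35555556] 135 [0.46017025 0.11254807 0.0095    ]
side green [361.25842697 294.85393258] 89 [0.46523818 0.06553912 0.0095    ]
orange (array([412.5, 196.5]), array([410, 196,   6,   2,  10], dtype=int32)) [ 0.51726137 -0.32468173  0.062     ]
[0.55471938 0.12156576 6.03820961] 0.0841773340483648 hole [0.54476625 0.18807617 0.034     ]
```

View pics/c1.png

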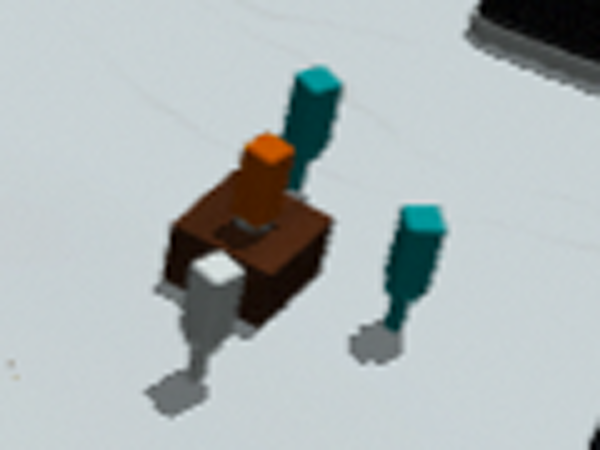

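The crop confirms the orange-headed pin standing in the dark stand, with its top at about (413.5,170). One teal pin is behind it at (423,156), another to the right at (444,184), and the grey one is in front at (403,193).

```bash
cat >> h.py <<'E'
def delta(target,dyaw=0):
    s=sense();Rm=R.from_quat(s["tool_rot"]).as_matrix();return Rm.T@(np.asarray(target)-s["tcp_pos"]),np.degrees(np.arctan2(Rm[1,0],Rm[0,0]))
E
python3 - <<'E'
from h import *
c,M=W2C("scene")
for n,uv,z in [("orange",(413.6,170),.084),("tealback",(423.6,155.6),.072),("tealR",(444.4,183.6),.072),("grey",(403.4,193),.072),("mill",(340,128),.15),("stand corners",(395,185.5),.036),("s2",(414.6,194.5),.036),("s3",(426,184.2),.036)]: print(n,ray(c,M,uv,z))
p=ray(c,M,(413.6,170),.084)
print(delta([p[0],p[1],.26]))
E
```

```text
orange [ 0.49952322 -0.27583993  0.084     ]
tealback [ 0.51280123 -0.3618015   0.072     ]
tealR [ 0.42072249 -0.28925821  0.072     ]
grey [ 0.48308323 -0.19719952  0.072     ]
mill [ 0.69204169 -0.2305189   0.15      ]
stand corners [ 0.52947974 -0.25065829  0.036     ]
s2 [ 0.47374362 -0.24998611  0.036     ]
s3 [ 0.46924621 -0.30378103  0.036     ]
(array([ 0.40300094, -0.22062543, -0.02897167]), np.float64(16.14386219146067))
```

```bash
python3 -m handwheel '[[[0,0,0,0.040,-0.022,-0.002,1],[0,0,0,0.040,-0.022,-0.002,1],[0,0,0,0.040,-0.022,-0.002,1],[0,0,0,0.040,-0.022,-0.002,1],[0,0,0,0.040,-0.022,-0.002,1],[0,0,0,0.040,-0.022,-0.002,1],[0,0,0,0.040,-0.022,-0.002,1],[0,0,0,0.040,-0.022,-0.002,1],[0,0,0,0.040,-0.022,-0.002,1],[0,0,0,0.040,-0.022,-0.002,1],[0,0,0,0,0,0,1],[0,0,0,0,0,0,1]]]'
python3 - <<'E'
from h import *
s=sense();im=snapshot("wrist");cv2.imwrite("pics/w1.png",im[:,:,::-1])
c,M=W2C("wrist",s)
r=blob(im,5,18,(0,0,640,480),150,90);print(r,ray(c,M,r[0],.084),s["tcp_pos"])
E
```

```text
t: 1.65
tcp_pos: [0.4965, -0.2777, 0.251]
tool_rot: [0.99, 0.141, -0.0, -0.0]
force: [0.7, 0.3, 0.2]
finger_gap: 0.999
gripper_force: 0.0
(array([331.09438202, 214.7258427 ]), array([318, 202,  27,  26, 445], dtype=int32)) [ 0.50188804 -0.28159035  0.084     ] [ 0.49649882 -0.27774311  0.25099647]
```

View pics/w1.png

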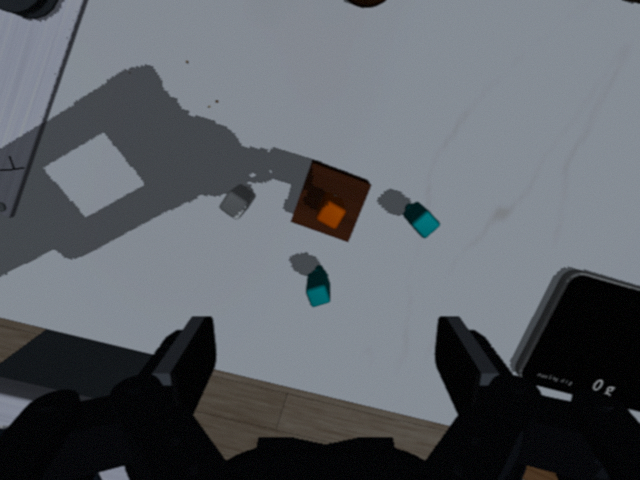

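The wrist picture shows the orange head at (331,215) in the stand. The grey pin is at (238,203) and the teal pins at (423,220) and (318,290).

```bash
python3 - <<'E'
from h import *
s=sense();im=snapshot("wrist");c,M=W2C("wrist",s)
for v in (100,140,170):
    m=cv2.inRange(cv2.cvtColor(im,cv2.COLOR_RGB2HSV),(5,150,v),(18,255,255));m[:150]=0;m[260:]=0
    ys,xs=np.nonzero(m);P=np.array([ray(c,M,(x,y),.084)[:2] for x,y in zip(xs,ys)])*1000
    rc=cv2.minAreaRect(P.astype(np.float32));print(v,len(xs),rc,P.mean(0))
d,y=delta([rc[0][0]/1000,rc[0][1]/1000,.25]);print(d,y)
E
```

```text
100 411 ((502.0065002441406, -281.49676513671875), (17.30756187438965, 17.594482421875), 76.3512954711914) [ 501.88311513 -281.62932988]
140 21 ((505.15264892578125, -286.37384033203125), (4.880244731903076, 4.602328777313232), 70.37692260742188) [ 505.44338442 -286.95476107]Traceback (most recent call last):
  File "<stdin>", line 6, in <module>
cv2.error: OpenCV(4.12.0) /io/opencv/modules/imgproc/src/convhull.cpp:143: error: (-215:Assertion failed) total >= 0 && (depth == CV_32F || depth == CV_32S) in function 'convexHull'
```

```bash
python3 -m handwheel '[[[0,0,10,0,0,0.02,0.7],[0,0,10,0,0,0.03,0.7],[0,0,10,0,0,0.03,0.7],[0,0,0,0,0,0.01,0.7],[0,0,0,0,0,0,0.7],[0,0,0,0,0,0,0.7]]]'
cat > look.py <<'E'
from h import *
s=sense();im=snapshot("wrist");c,M=W2C("wrist",s);cv2.imwrite("pics/look.png",im[:,:,::-1])
m=cv2.inRange(cv2.cvtColor(im,cv2.COLOR_RGB2HSV),(4,150,60),(18,255,255))
n,l,st,ce=cv2.connectedComponentsWithStats(m);i=1+np.argmax(st[1:,4]);print(st[i],ce[i])
ys,xs=np.nonzero(l==i);hull=cv2.convexHull(np.stack([xs,ys],1).astype(np.float32))
P=np.array([ray(c,M,p[0],.084)[:2] for p in hull])*1000
rc=cv2.minAreaRect(P.astype(np.float32));print(rc,im[ys,xs].reshape(-1,3).mean(0))
d,y=delta([rc[0][0]/1000,rc[0][1]/1000,.051]);print(d,y,s["tcp_pos"])
E
python3 look.py
```

```text
t: 2.5
tcp_pos: [0.4974, -0.2787, 0.1624]
tool_rot: [0.993, -0.12, 0.001, 0.001]
force: [-0.2, 0.2, -0.1]
finger_gap: 0.702
gripper_force: 0.0
[310 232  33  29 881] [326.22020431 245.67196368]
((502.92364501953125, -281.6524353027344), (19.552932739257812, 18.013370513916016), 76.22076416015625) [104.81271283  43.87400681   0.29738933]
[0.00572747 0.00159073 0.11159531] -13.809792771215442 [ 0.49742591 -0.27865254  0.16244589]
```

```bash
python3 -m handwheel '[[[0,0,0,0.0055,0.0015,0.005,0.7],[0,0,0,0,0,0.03,0.7],[0,0,0,0,0,0.03,0.7],[0,0,0,0,0,0.03,0.7],[0,0,0,0,0,0.0165,0.7],[0,0,0,0,0,0,0.7],[0,0,0,0,0,0,0],[0,0,0,0,0,0,0],[0,0,0,0,0,0,0],[0,0,0,0,0,0,0],[0,0,0,0,0,0,0],[0,0,0,0,0,0,0]]]' 60
```

```text
t: 4.05
tcp_pos: [0.5025, -0.2811, 0.0511]
tool_rot: [0.993, -0.121, 0.001, 0.001]
force: [-0.4, 0.8, 6.3]
finger_gap: 0.225
gripper_force: 58.8
```

```bash
python3 -m handwheel '[[[0,0,0,0,0,-0.02,0],[0,0,0,0,0,-0.04,0],[0,0,0,0,0,-0.04,0],[0,0,0,0,0,-0.01,0],[0,0,0,-0.0075,-0.045,0,0],[0,0,0,-0.0075,-0.045,0,0],[0,0,0,-0.0075,-0.045,0,0],[0,0,0,-0.0075,-0.045,0,0],[0,0,0,-0.0075,-0.045,0,0],[0,0,0,-0.0075,-0.045,0,0],[0,0,0,-0.0075,-0.045,0,0],[0,0,0,-0.0075,-0.045,0,0],[0,0,0,-0.0075,-0.045,0,0],[0,0,0,-0.0035,-0.045,0,0],[0,0,0,0,-0.0155,0,0],[0,0,0,0,0,0,0],[0,0,0,0,0,0,0]]]'
python3 - <<'E'
from h import *
s=sense();print(s["tcp_pos"],s["force"],s["t"])
for n in("wrist","side","scene"):cv2.imwrite(f"pics/{n}2.png",snapshot(n)[:,:,::-1])
a=cv2.imread("pics/wrist2.png");cv2.imwrite("pics/w2c.png",a)
p=[.55472,.12157,-.24498]
for n in("wrist","side","scene"):
    c,M=W2C(n,s);print(n,[np.round(proj(c,M,q),1) for q in(unit(p,.11,-.6,.034),unit(p,.0,0,.048),unit(p,.158,-.6,.013),s["tcp_pos"]-[0,0,.039])])
E
```

```text
t: 6.18
tcp_pos: [0.5438, 0.1871, 0.1593]
tool_rot: [0.993, -0.121, -0.001, 0.001]
force: [0.1, 0.3, -1.0]
finger_gap: 0.226
gripper_force: 59.0
[0.54384916 0.18706151 0.15926725] [ 0.06895105  0.34579635 -1.00198873] 6.175
wrist [array([322. , 232.9]), array([421.4,  99.6]), array([289.1, 272.2]), array([323.1, 280.5])]
side [array([292.5, 305.4]), array([286.1, 267.3]), array([296.1, 331.2]), array([290.6, 265.8])]
scene [array([278.9, 296.6]), array([277. , 250.2]), array([280.1, 323.4]), array([277.6, 268.6])]
```

View pics/w2c.png

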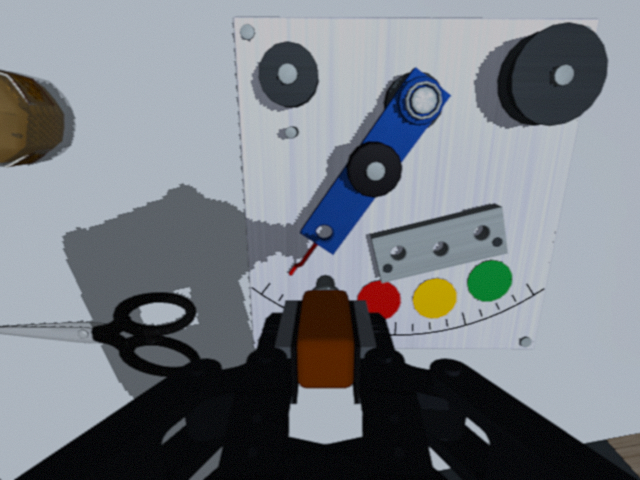

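The wrist view shows the arm hole at about (324,232) with the pin tip just below it at (325,281). The three lock holes are at (397,252), (440,249) and (482,232); the last is the green one.

```bash
python3 - <<'E'
import cv2,numpy as np
a=cv2.imread("pics/wrist2.png")[195:305,290:510];b=cv2.resize(a,None,fx=3.6,fy=3.6,interpolation=cv2.INTER_CUBIC)
b=cv2.convertScaleAbs(b,alpha=1.6,beta=10)
for i in range(0,220,20):cv2.line(b,(int(i*3.6),0),(int(i*3.6),6),(0,0,255),1);cv2.putText(b,str(290+i),(int(i*3.6),16),0,.35,(0,0,255))
for i in range(0,110,20):cv2.putText(b,str(195+i),(0,int(i*3.6)+4),0,.35,(0,0,255))
cv2.imwrite("pics/c3.png",b)
from h import *
g=cv2.cvtColor(cv2.imread("pics/wrist2.png"),cv2.COLOR_BGR2RGB)
for k,roi,h in [("red",(350,270,405,330),(0,6)),("yel",(405,270,460,330),(20,32)),("grn",(460,250,520,310),(50,85))]:
    print(k,blob(g,*h,roi,120,60))
E
```

```text
red (array([380.26358974, 298.14871795]), array([358, 281,  42,  37, 975], dtype=int32))
yel (array([434.23442136, 297.9235905 ]), array([ 413,  278,   43,   40, 1348], dtype=int32))
grn (array([489.28540618, 280.42056075]), array([ 468,  260,   44,   41, 1391], dtype=int32))
```

View pics/c3.png

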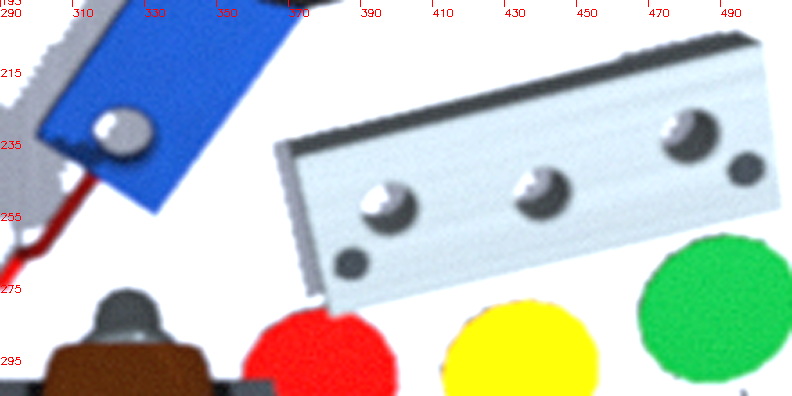

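```bash
python3 - <<'E'
from h import *
s=sense();c,M=W2C("wrist",s)
obs=[((434.2,297.9),.158,.2,.0095,0),((489.3,280.4),.158,.5,.0095,0),((324.4,231.4),.11,-.6,.034,0),((398.1,252.8),.11,-.1,.022,1),((440.8,248.3),.11,.2,.022,1),((481.7,232.5),.11,.5,.022,1)]
f=lambda p:np.concatenate([proj(c,M,unit(p,r,a+k*p[3],z))-uv for uv,r,a,z,k in obs])
r=least_squares(f,[.555,.12,-.245,0]);print(r.x,r.fun.round(1),"shift mm",r.x[3]*110)
h=ray(c,M,(324.4,231.4),.034)
for uv in((325.4,283.5),(325.4,281)):
    t=ray(c,M,uv,s["tcp_pos"][2]-.039);Rm=R.from_quat(s["tool_rot"]).as_matrix()
    print("hole",h,"tip",t,"tip-tcp tool",(Rm.T@(t-s["tcp_pos"])).round(4),"move tool",(Rm.T@(h-t)).round(4))
for n in("side","scene"):
    c,M=W2C(n);im=cv2.cvtColor(cv2.imread(f"pics/{n}2.png"),cv2.COLOR_BGR2RGB)
    print(n,blob(im,4,16,(250,190,320,290),120,60),proj(c,M,s["tcp_pos"]-[0,0,-.011]))
E
python3 -c "
import cv2
a=cv2.imread('pics/side2.png')[220:345,240:360];b=cv2.imread('pics/scene2.png')[220:345,225:345]
cv2.imwrite('pics/c4.png',cv2.resize(cv2.hconcat([a,b]),None,fx=3.3,fy=3.3,interpolation=2))"
```

```text
[ 0.55479396  0.11955154 -0.25447879  0.05898135] [-0.1 -0.  -0.1  0.4  0.2  0.5  0.1 -0.7 -0.2 -0.1  0.  -0.1] shift mm 6.487948681222021
hole [0.54588701 0.18619626 0.034     ] tip [0.54241457 0.18633103 0.12071637] tip-tcp tool [-0.0016  0.0011  0.039 ] move tool [ 0.0034 -0.0007  0.0867]
hole [0.54588701 0.18619626 0.034     ] tip [0.54378207 0.18599214 0.12071637] tip-tcp tool [-0.0002  0.0011  0.039 ] move tool [ 0.002  -0.0007  0.0867]
side (array([291.79012346, 238.96296296]), array([287, 227,  10,  27, 162], dtype=int32)) [288.66557298 240.63413789]
scene (array([278.48924731, 249.96236559]), array([274, 238,  10,  26, 186], dtype=int32)) [276.16259388 250.11494207]
```

View pics/c4.png

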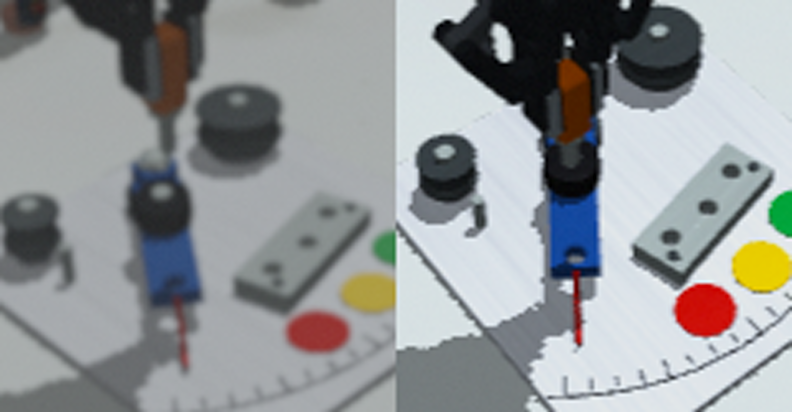

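The side and scene crops show the pin upright in the gripper above the arm, and the pointer and strip in clear view. I go down to about 10 mm above the hole and look again.

```bash
python3 -m handwheel '[[[0,0,0,0.0027,-0.0007,0.015,0],[0,0,0,0,0,0.02,0],[0,0,0,0,0,0.02,0],[0,0,0,0,0,0.018,0],[0,0,0,0,0,0,0],[0,0,0,0,0,0,0]]]'
python3 - <<'E'
from h import *
s=sense();print(s["tcp_pos"],s["force"])
im=snapshot("wrist")[:,:,::-1];cv2.imwrite("pics/wrist3.png",im)
p=[.55479,.11955,-.25448];c,M=W2C("wrist",s);Rm=R.from_quat(s["tool_rot"]).as_matrix()
t=s["tcp_pos"]+Rm@[-.001,.0011,.039]
print("hole",proj(c,M,unit(p,.11,-.6,.034)),"tip",proj(c,M,t),t)
x0,y0=275,200;b=cv2.convertScaleAbs(cv2.resize(im[y0:y0+110,x0:x0+110],None,fx=5,fy=5,interpolation=2),alpha=1.6,beta=20)
for i in range(0,110,10):cv2.putText(b,str(x0+i),(i*5,10),0,.33,(0,0,255));cv2.putText(b,str(y0+i),(0,i*5+4),0,.33,(0,0,255))
cv2.imwrite("pics/c5.png",b)
E
```

```text
t: 7.08
tcp_pos: [0.5475, 0.1882, 0.0868]
tool_rot: [0.993, -0.121, 0.0, -0.0]
force: [-0.7, 0.7, 0.1]
finger_gap: 0.224
gripper_force: 59.0
[0.54747135 0.1882477  0.08680102] [-0.66470886  0.67241216  0.07509423]
hole [327.92983019 273.15845221] tip [325.36371187 282.40271729] [0.54624459 0.18742089 0.04780075]
```

View pics/c5.png

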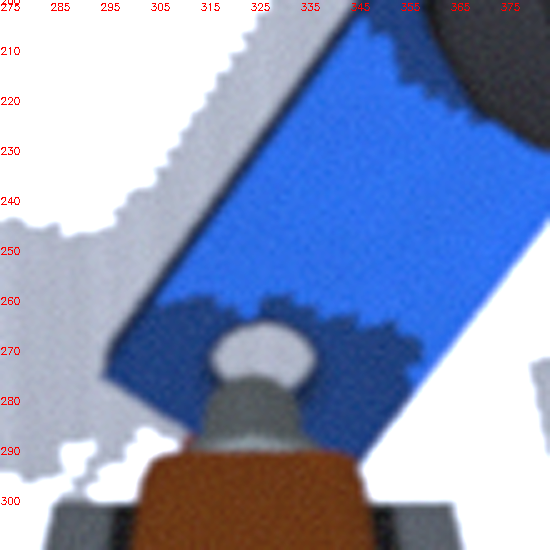

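The crop shows the hole centred near (327.8,273) and the tip at (325.5,283). That leaves about 1.2 mm in tool +y to correct.

```bash
python3 -m handwheel '[[[0,0,0,0,0.0012,0.005,0],[0,0,0,0,0,0.005,0],[0,0,0,0,0,0.004,0],[0,0,0,0,0,0.002,0],[0,0,0,0,0,0.001,0],[0,0,0,0,0,0,0]]]'
```

```text
t: 7.88
tcp_pos: [0.5468, 0.1873, 0.0697]
tool_rot: [0.993, -0.121, -0.0, 0.0]
force: [-0.1, -0.6, -0.9]
finger_gap: 0.226
gripper_force: 59.0
```

```bash
python3 -m handwheel '[[[0,0,0,0,0,0.002,0],[0,0,0,0,0,0.002,0],[0,0,0,0,0,0.001,0],[0,0,0,0,0,0,0]]]'; python3 - <<'E'
from h import *
s=sense();Rm=R.from_quat(s["tool_rot"]).as_matrix()
print(s["tcp_pos"],s["force"])
p=[.55479,.11955,-.25448]
A=np.linspace(-.6,.559,12);P=np.array([unit(p,.11,a,0) for a in A]);D=(Rm.T@np.diff(P,axis=0).T).T
for a,d in zip(A[1:],D):print(round(a,3),(d*1000).round(2))
t=s["tcp_pos"]+Rm@[-.001,.0011,.039];print("tip",t,"now hole",P[0],"end",P[-1],(Rm.T@(P[-1]-P[0])*1000).round(2))
E
```

```text
t: 8.38
tcp_pos: [0.5468, 0.1873, 0.0647]
tool_rot: [0.993, -0.121, -0.0, 0.0]
force: [-0.6, 0.8, -0.4]
finger_gap: 0.223
gripper_force: 59.0
[0.54675773 0.18730374 0.06466112] [-0.64525298  0.76110875 -0.43855503]
-0.495 [-6.15  9.82  0.  ]
-0.389 [-5.09 10.41  0.  ]
-0.284 [-3.96 10.89  0.  ]
-0.179 [-2.8  11.24  0.  ]
-0.073 [-1.6  11.47  0.  ]
0.032 [-0.38 11.58  0.  ]
0.138 [ 0.84 11.55  0.  ]
0.243 [ 2.05 11.4   0.  ]
0.348 [ 3.23 11.12 -0.  ]
0.454 [ 4.39 10.72 -0.  ]
0.559 [ 5.49 10.2  -0.  ]
tip [0.54551072 0.18647481 0.02566154] now hole [0.54546944 0.18615201 0.        ] end [0.51275762 0.07020488 0.        ] [-4.0000e+00  1.2041e+02  1.0000e-02]
```

```bash
python3 -m handwheel '[[[0,0,0,-0.00315,0.0049,0,0],[0,0,0,-0.0030,0.0049,0,0],[0,0,0,-0.0026,0.0052,0,0],[0,0,0,-0.0025,0.0052,0,0],[0,0,0,-0.0040,0.0109,0,0],[0,0,0,-0.0028,0.0112,0,0],[0,0,0,-0.0016,0.0115,0,0],[0,0,0,-0.0004,0.0116,0,0],[0,0,0,0.0008,0.0116,0,0],[0,0,0,0.0021,0.0114,0,0],[0,0,0,0.0032,0.0111,0,0],[0,0,0,0.0044,0.0107,0,0],[0,0,0,0,0,0,0],[0,0,0,0,0,0,0]]]'
cat > at.py <<'E'
from h import *
p=[.55479,.11955,-.25448];s=sense();Rm=R.from_quat(s["tool_rot"]).as_matrix()
t=s["tcp_pos"]+Rm@[-.001,.0011,.039];v=t[:2]-unit(p,0,0,0)[:2]
a=np.arctan2(v[1],v[0])-p[2]-np.pi;a=(a+np.pi)%(2*np.pi)-np.pi
e=unit(p,.11,.559,0)-t
print("t",s["t"],"tip",t,"r",np.hypot(*v),"a",a,"force tool",(Rm.T@s["force"]).round(2),"to lockhole tool mm",(Rm.T@e*1000).round(2)[:2])
E
python3 at.py
```

```text
t: 10.12
tcp_pos: [0.5108, 0.0826, 0.0647]
tool_rot: [0.993, -0.121, -0.001, 0.0]
force: [0.0, 4.0, 0.5]
finger_gap: 0.224
gripper_force: 59.2
t 10.125 tip [0.50950528 0.08173224 0.02571095] r 0.11029807220687832 a 0.4502419680792036 force tool [-0.95 -3.92 -0.51] to lockhole tool mm [ 5.95 10.41]
```

```bash
python3 -m handwheel '[[[0,0,0,0.0029,0.0052,0,0],[0,0,0,0.0029,0.0052,0,0],[0,0,0,0,0,0,0],[0,0,0,0,0,0,0]]]'
python3 at.py; python3 - <<'E'
from h import *
s=sense();im=snapshot("wrist")[:,:,::-1];cv2.imwrite("pics/wrist5.png",im)
x0,y0=230,170;b=cv2.convertScaleAbs(cv2.resize(im[y0:y0+150,x0:x0+190],None,fx=4,fy=4,interpolation=2),alpha=1.5,beta=15)
cv2.imwrite("pics/c6.png",b)
E
```

```text
t: 10.62
tcp_pos: [0.5139, 0.0714, 0.0647]
tool_rot: [0.993, -0.12, -0.0, -0.0]
force: [-0.7, 4.0, -0.0]
finger_gap: 0.225
gripper_force: 59.0
t 10.625 tip [0.51259937 0.07060756 0.02570425] r 0.11003108206188546 a 0.5550773652479357 force tool [-1.69 -3.74  0.02] to lockhole tool mm [0.27 0.35]
```

View pics/c6.png

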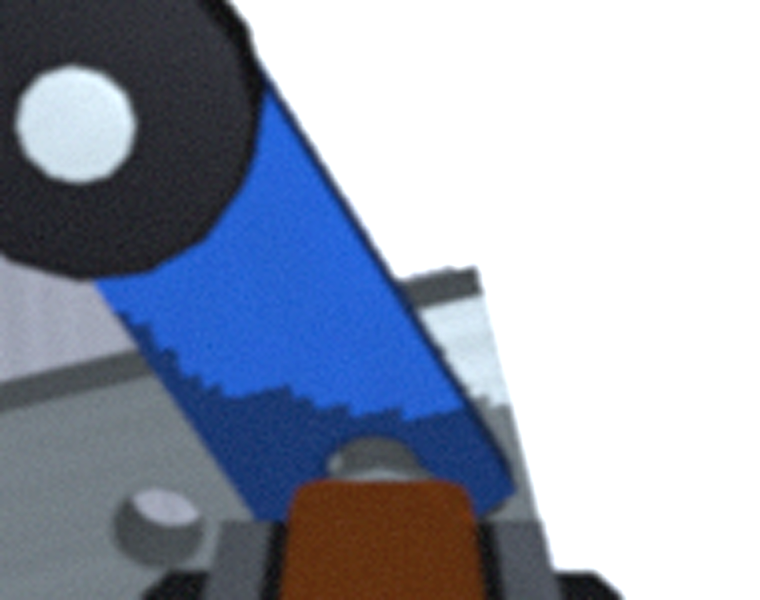

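The crop shows the pin in the arm hole at about (325,285), over the end of the strip, with the middle lock hole uncovered to the left. Next I probe downwards gently.

```bash
python3 -m handwheel '[[[0,0,0,0.0003,0.0003,0.001,0],[0,0,0,0,0,0.001,0],[0,0,0,0,0,0.001,0],[0,0,0,0,0,0.001,0],[0,0,0,0,0,0.0005,0],[0,0,0,0,0,0.0005,0],[0,0,0,0,0,0,0]]]';python3 at.py
```

```text
t: 11.55
tcp_pos: [0.5142, 0.0707, 0.0597]
tool_rot: [0.993, -0.121, -0.0, 0.0]
force: [-2.9, 4.1, 2.7]
finger_gap: 0.218
gripper_force: 59.5
t 11.55 tip [0.51292444 0.06991753 0.02068426] r 0.1099274937860348 a 0.5619486577715707 force tool [-3.8  -3.27 -2.72] to lockhole tool mm [-0.21 -0.24]
```

```bash
python3 -m handwheel '[[[0,0,0,-0.0006,0,0,0],[0,0,0,0,0,0.0005,0],[0,0,0,0,0,0.0005,0],[0,0,0,0,0,0,0]]]';python3 at.py
```

```text
t: 12.05
tcp_pos: [0.5141, 0.0709, 0.0588]
tool_rot: [0.993, -0.121, 0.0, 0.0]
force: [-3.1, 3.0, 2.0]
finger_gap: 0.225
gripper_force: 59.5
t 12.05 tip [0.51284233 0.07002316 0.01980972] r 0.10997385659227163 a 0.5608072607167571 force tool [-3.71 -2.22 -1.97] to lockhole tool mm [-0.13 -0.16]
```

```bash
python3 -m handwheel '[[[0,0,0,-0.0006,0.0004,0,0],[0,0,0,0,0,0.0005,0],[0,0,0,0,0,0.001,0],[0,0,0,0,0,0.001,0],[0,0,0,0,0,0,0]]]';python3 at.py
```

```text
t: 12.68
tcp_pos: [0.5137, 0.0706, 0.0562]
tool_rot: [0.993, -0.121, 0.0, -0.0]
force: [-1.5, 4.6, 1.3]
finger_gap: 0.222
gripper_force: 59.4
t 12.675 tip [0.51250504 0.06980193 0.01722711] r 0.11036220861602063 a 0.5617969274794223 force tool [-2.58 -4.13 -1.29] to lockhole tool mm [ 0.14 -0.45]
```

```bash
python3 -m handwheel '[[[0,0,0,-0.0001,0,0.001,0],[0,0,0,0,0,0.001,0],[0,0,0,0,0,0.001,0],[0,0,0,0,0,0.001,0],[0,0,0,0,0,0.001,0],[0,0,0,0,0,0.001,0],[0,0,0,0,0,0,0]]]';python3 at.py
```

```text
t: 13.55
tcp_pos: [0.5133, 0.0707, 0.0502]
tool_rot: [0.993, -0.121, 0.0, -0.0]
force: [-0.9, 4.5, 0.9]
finger_gap: 0.223
gripper_force: 59.4
t 13.55 tip [0.51210411 0.06982772 0.01119725] r 0.11073665500772013 a 0.5604797031629802 force tool [-1.94 -4.18 -0.92] to lockhole tool mm [ 0.54 -0.52]
```

```bash
python3 -m handwheel '[[[0,0,0,0,0,0.0005,0],[0,0,0,0,0,0.0005,0],[0,0,0,0,0,0.0005,0],[0,0,0,0,0,0.0005,0],[0,0,0,0,0,0,0]]]';python3 at.py
```

```text
t: 14.18
tcp_pos: [0.5133, 0.0706, 0.0489]
tool_rot: [0.993, -0.121, 0.0, 0.0]
force: [-0.9, 4.0, 6.7]
finger_gap: 0.228
gripper_force: 60.4
t 14.175 tip [0.51208932 0.06979445 0.0099338 ] r 0.11076077909871182 a 0.5607258538590472 force tool [-1.83 -3.68 -6.74] to lockhole tool mm [ 0.55 -0.56]
```

```bash
python3 -m handwheel '[[[0,0,0,0,0,0,0.5],[0,0,0,0,0,0,0.5],[0,0,0,0,0,0,0.5],[0,0,0,0,0,0,0.5],[0,0,0,0,0,-0.01,0.5],[0,0,0,0,0,-0.02,0.5],[0,0,0,0,0,-0.03,0.5],[0,0,0,0,0,-0.03,0.5],[0,0,0,0,0,-0.03,0.5],[0,0,0,0,0,0,0.5],[0,0,0,0,0,0,0.5]]]'
python3 - <<'E'
from h import *
s=sense();im=snapshot("wrist")[:,:,::-1];sd=snapshot("side")[:,:,::-1]
cv2.imwrite("pics/end.png",cv2.hconcat([im[100:400,150:550],cv2.resize(sd[230:350,240:400],None,fx=2.5,fy=2.5)]))
E
```

```text
t: 15.55
tcp_pos: [0.5127, 0.0707, 0.1682]
tool_rot: [0.993, -0.121, -0.0, 0.0]
force: [-0.7, 0.3, -0.2]
finger_gap: 0.498
gripper_force: 0.0
```

View pics/end.png

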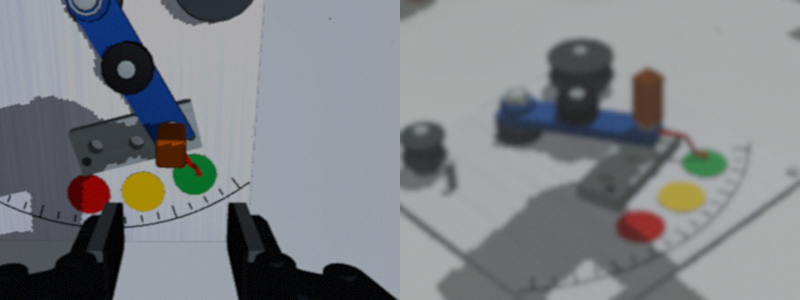

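The pin stands upright with its collar on the arm, the pointer lies on the green disc, and the gripper is clear.

```bash
python3 -c "
from station import *
print(sign_off())"
```

```text
the job is handed in; nothing more can be done
None
```

The job is handed in: the tensioner arm is locked at the green mark, with the orange pin seated to its collar, the pointer on the disc and the gripper clear, after about 16 s of the 67 s; `sign_off()` gave no verdict.

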